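# Lock a quarter-turn stop in the bench T-track against a board

## Task

Take the red-winged spring stop out of its parking block, drop its T-foot into the aluminium track of the plywood jig (feel for the mouth, the track sits loosely to one side or the other), and set the stop's round collar touching the free end of the board that lies over the track. Lock it there: press it down gently against its spring, twist it a quarter turn clockwise (seen from above) until the foot sits crosswise under the track's lips, let the spring draw it up, and let go. Never push hard on the jig or the board, do not shove the board out of place, and leave the brass bench dog and the amber jar where they are.

Things in the scene. Friction and masses are not known exactly. Their poses are not given: they have to be found in the camera images.
- stop: Loose track stop, 170 g, 70 mm tall. Origin: centre of the T-foot's underside; z up its axis, x along foot and wing. Foot: steel, 27 (x) x 12 (y) x 6 mm, lowest 1.5 mm narrowed to 24 x 9.5; above it a 10 mm shaft, collar, wing. Same after half a turn. At the start it stands in one pocket of the parking block, foot in the pocket, collar on the block's top.
- foot (a point): Centre of the foot, 3 mm above the stop's origin, same axes. Two opposite corners are rounded: below the lips the foot turns clockwise from above only and strikes the chamber's walls at about 95 degrees; counter-clockwise it jams at about 50.
- wing (a point): Centre of the stop's red plastic wing, the grip: 44 (x) x 14 (y) x 30 mm high, from 40 to 70 mm above the stop's origin; this point is 55 mm above it. Same axes as the stop.
- collar_low (a point): Centre of the underside of the stop's round aluminium collar, 36 mm in diameter, 24 mm high; 7 mm above the stop's origin when the spring is relaxed. It slides on the shaft but turns with the wing.
- collar (a joint): How far the sprung collar is pushed up towards the wing (m), 0 to 0.008. The spring pushes 2 N at 0 plus 1 N per mm. Seated but not pressed, the foot is between the lips and cannot turn; pressed over 3 mm (5 N) it clears them; at 8 mm (10 N) it is solid and force shoots up. Locked and let go: about 0.003.
- base: Fixed plywood jig base, 230 (x) x 500 (y) x 24 mm; origin: centre of its underside, on the bench. An aluminium T-track, 40 mm wide, full length, runs along y, top flush with the base: mouth 14.4 mm wide, lips 4 mm thick, chamber below 28.2 mm wide, 14 mm high. The track sits in a wider groove, parallel to y but up to 6 mm to either side of the base's middle; that offset is not measured.
- deck (a point): Middle of the base's top face, 24 mm above the bench; axes as the base's, y along the track. The track's mouth is centred within 6 mm of it in x: look or feel for it. The groove left beside the track is up to 12 mm wide and 2 mm deep. A dark fence 26 mm high stands along the base's +x edge, its face at x = 86 mm.
- board: Loose wooden board, 120 (x) x 260 (y) x 27 mm high, about 0.6 kg, lying on the base over the track beside the fence, its length along the track. Origin: centre of its underside. Held only by its weight: a few newtons slide it.
- board_end (a point): Middle of the lower edge of the board's free end face, the end the stop must touch; axes parallel to the base's at the start. The end face looks to -y, along the open track.
- stand: Fixed dark wood parking block, 75 x 150 x 32 mm high, with two pockets (20 x 34 mm, 18 mm deep) at y = -36 and +36 mm of its own frame; one holds the stop, the other the bench dog. Origin: centre of its underside.
- dog: Loose bystander: brass-headed bench dog, 28 mm in diameter, standing in the other pocket, its top 22 mm above the block. Origin: centre of its underside.
- jar: Loose bystander: amber glass jar, 72 mm in diameter, 80 mm high, standing on the bench. Origin: centre of its underside.
There are look-alikes about, which are no part of the job. What is shaped like the stop but blue or green is not meant.

How it is judged:
By the outcome, as a careful person would: the job done as asked, in the order asked, and still so for the second after the job is handed in, with the robot touching nothing.
It also fails if it takes over 67 s, if anything falls off the work surface, if the arm or the gripper's body presses on something with over 40 N, if the wrist force passes 120 N, or if a joint passes its speed limit or range.

## Robot

A 6-joint arm with a two-finger parallel gripper is mounted at the origin on the work surface. World frame = base frame: x ahead of the robot, y to its left, z up, the work surface at z = 0. Lengths are in m, angles in rad, forces in N, time in s.
With the tool pointing down it reaches from about 0.35 to 0.975 m from the base axis. Payload 4.9 kg.
Tool frame: the origin (TCP) lies on the centre line of the jaws, within the pads' length; the fingertips stand 17 mm ahead of it and the grasp point (between the pads) lies 2 mm behind it (ctrl.tcp_to_tips is the x of the fingertips in the tool frame, in m); x points along the fingers, z is the direction in which the jaws open and shut, and the axes are right-handed (so a half turn about x gives the same grasp; the last joint's range is limited). The gripper opens to 85 mm and grips with 20 to 120 N. Pads are 22 mm wide; open, the fingers measure 114 mm over their backs; the gripper's body (76 mm by 85 mm) begins 54 mm behind the grasp point. The pads swing forward as they close: fully open they stand 13 mm farther back than shut.
Start: joints at [1.027, 0.053, 1.613, -0, 1.476, -0.119], TCP at [0.258, 0.569, 0.248] pointing down, gripper open.
Joint ranges: [-3.01, 3.01], [-1.01, 2.22], [0.06, 2.58], [-1.02, 4.17], [0.09, 2.62], [-3.14, 3.14]. Speed limits (rad/s): [2.57, 2.57, 3.14, 3.14, 3.14, 3.14].

## Interface

Orientations are given as a rotation vector (axis times angle).
In Python, from station import ctrl, cams, finder gives the robot as it stands.
- The arm moves only by the tool step_arm, never from a script. Its argument "moves" is a list of rows, each a list of 3 entries, a list of its own where there are three numbers: the shift along the tool's x, y, z in cm, then the turn, a rotation vector about the tool's x, y, z in degrees, then the opening, from 0 (shut) to 1 (fully open). A call has exactly 10 rows; each row is the pose to reach, as a shift and turn from the pose measured when the call began, along the tool's axes at that moment; what a row does not reach only later rows make up. A row lasts 1/12 s, in which the tool goes at most 41.7 mm and 7.16 degrees, less where a joint would pass 70% of its speed; a pose out of reach is approached as far as the arm can. A call with a gripper value outside its range is refused whole. The fingers move at their own pace and stop on an object; "grip_force" is the grip in N (left out, the last holds). Time passes only in rows, so rows that repeat a pose let the fingers close, or fill a call up. It gives the time, the measured TCP pose, the force and the opening at its end, in the units of the state.
- ctrl.get_obs(): the state, without advancing time (a new reading comes with each control period).
- cams.get_image(name): name is "scene" or "top" or "wrist"; returns a dict with "pixels" (384x512x3 uint8, blue, green, red), "fx", "fy", "cx", "cy" (pixels), "dist_coeffs" ([k1, k2, p1, p2, k3] as OpenCV has them; the pictures are not rectified), "position" and "attitude" of the camera in the world. Camera axes: x right, y up, looking along -z (the intrinsics and any distortion apply to the point x, -y, -z); pixel columns grow to the right and rows downward; lengths in m; the calibration is good to about 2 mm. A picture is of the moment at which its call begins. There is no depth.
- ctrl.finish_job(): hands the job in, once; it reports no verdict.
Trained networks look in the newest picture that a camera, given by its name, has taken for a name from the list of things; names that differ only in an ending like _2 or _b are one class to them, and where a whole thing is asked for, a point or a joint stands for the part that bears it (a point fixed in the world has none). Each returns a list of dicts, best first, with "conf" (0 to 1); they miss things now and then, are a little off and sometimes report something else, mostly with a low value. They report only what shows in the picture. A call takes as long as a camera call. They do not tell look-alikes from the thing itself.
- finder.find_in(camera, name): "at" ([column, row] in pixels, amid what is visible of it).
- finder.regions_of(camera, name): "region" (384x512 bool, what is visible of it) and "at" ([column, row] in pixels, amid what is visible of it).
- finder.tip_of(camera, name): "at" ([column, row] in pixels: a listed point, or the origin of a listed thing).
The state is a dict: "t": time; "q": joint angles; "dq": joint speeds; "effort": joint torques, N m; "tool_pos": TCP position; "tool_rot": TCP orientation; "contact_force": force on the tool from outside, world axes, zero at the start; "wrist_torque": the same for the moment, N m; "opening": finger opening in m.
Only numpy, scipy, OpenCV 4.12 (cv2) and the standard library are available. Lean on these libraries where they do the work, as an engineer would, in place of code of your own. Each camera call takes 0.05 s, during which the arm holds its last target. There are 200 camera calls.

## Working session

There is one attempt and no reset: what is moved stays moved. The work goes in short steps, Python scripts to look and compute and a tool call to move; the robot and the scene stay as the last step left them, time stands still between calls to the robot, and variables do not carry over. Pictures are saved under pics/ and viewed, on a budget of 10 in all, crops included, one or two more only if the job needs it, and the job is handed in when it is done.

Besides the shell and the picture viewer there is one more tool, called after ">>>" by a JSON object that holds its "api" and its "payload", one argument or row to a line. step_arm: Moves the arm, as the interface text tells. Its arguments: {"type":"object","properties":{"moves":{"type":"array"},"grip_force":{"type":"number"}},"required":["moves"]}

```bash
ls; mkdir -p pics
cat > h.py <<'E'
import numpy as np, cv2
from scipy.spatial.transform import Rotation as R
from station import ctrl, cams, finder
def rot(a):
    a=np.array(a,float)
    if a.shape==(3,3): return a
    return (R.from_rotvec(a) if a.size==3 else R.from_quat(a)).as_matrix()
def ray(im,px):
    K=np.array([[im['fx'],0,im['cx']],[0,im['fy'],im['cy']],[0,0,1]])
    u=cv2.undistortPoints(np.array([[px]],float),K,np.array(im['dist_coeffs'],float))[0,0]
    return np.array(im['position'],float), rot(im['attitude'])@np.array([u[0],-u[1],-1])
def at_z(im,px,z):
    p,d=ray(im,px); return p+d*(z-p[2])/d[2]
def proj(im,X):
    K=np.array([[im['fx'],0,im['cx']],[0,im['fy'],im['cy']],[0,0,1]])
    c=rot(im['attitude']).T@(np.array(X,float)-np.array(im['position'],float))
    return cv2.projectPoints(np.array([[c[0],-c[1],-c[2]]]),np.zeros(3),np.zeros(3),K,np.array(im['dist_coeffs'],float))[0].ravel()
def tri(obs):
    A=np.zeros((3,3));b=np.zeros(3)
    for im,px in obs:
        p,d=ray(im,px);d=d/np.linalg.norm(d);M=np.eye(3)-np.outer(d,d);A+=M;b+=M@p
    return np.linalg.solve(A,b)
E
python3 - <<'E'
from h import *
np.set_printoptions(precision=4,suppress=True)
ims={c:cams.get_image(c) for c in('scene','top')}
print(ims['top']['attitude'],ims['top']['position'],ims['scene']['position'],ims['top']['fx'])
cv2.imwrite('pics/a.png',np.hstack([ims['scene']['pixels'],ims['top']['pixels']]).copy() if 0 else np.vstack([cv2.resize(ims['scene']['pixels'],(400,300)),cv2.resize(ims['top']['pixels'],(400,300))]))
for c in ims:
    cv2.imwrite(f'pics/{c}0.png',ims[c]['pixels'])
    for n in('stop','wing','stand','deck','board_end','base','dog','jar'):
        try: print(c,n,[(np.round(d['at']),round(d['conf'],2)) for d in finder.tip_of(c,n)[:4]])
        except Exception as e: print(c,n,e)
o=ctrl.get_obs();print(o['t'],o['tool_pos'],o['tool_rot'],o['opening'])
E
```

```text
pics
[ 0.1193 -0.0733 -1.5814] [ 0.4323 -0.0567  0.8977] [ 1.1278 -0.0986  0.7268] 366.8604466860349
scene stop [(array([122., 225.]), 0.83), (array([ 96., 207.]), 0.73), (array([135., 180.]), 0.62)]
scene wing [(array([130., 165.]), 0.91), (array([ 87., 196.]), 0.78), (array([116., 206.]), 0.56)]
scene stand [(array([152., 189.]), 0.91)]
scene deck [(array([320., 208.]), 0.59)]
scene board_end [(array([330., 215.]), 0.69), (array([319., 213.]), 0.54), (array([138., 179.]), 0.27)]
scene base [(array([319., 215.]), 0.62), (array([133., 178.]), 0.31)]
scene dog [(array([137., 180.]), 0.7), (array([167., 186.]), 0.55)]
scene jar [(array([160., 252.]), 0.6), (array([321., 209.]), 0.32)]
top stop [(array([425., 200.]), 0.9), (array([381., 227.]), 0.88), (array([386., 181.]), 0.51)]
top wing [(array([389., 228.]), 0.84), (array([392., 176.]), 0.54), (array([428., 195.]), 0.53)]
top stand [(array([361., 222.]), 0.88), (array([381., 222.]), 0.6)]
top deck [(array([201., 175.]), 0.79), (array([351., 222.]), 0.26)]
top board_end [(array([191., 166.]), 0.7), (array([142., 162.]), 0.63)]
top base [(array([203., 172.]), 0.96)]
top dog [(array([348., 223.]), 0.53)]
top jar [(array([347., 147.]), 0.64)]
0.9 [0.2576 0.5695 0.2483] [-0.8908  1.3807  0.8909] 0.08547988752597153
```

View pics/top0.png

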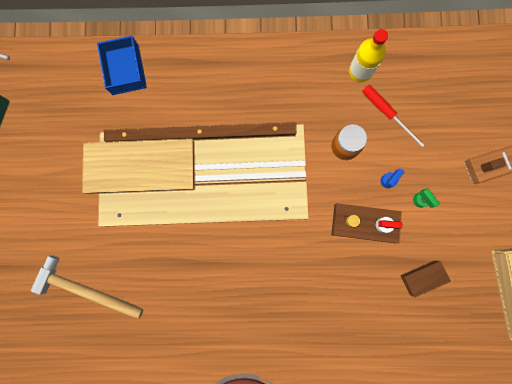

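View pics/scene0.png

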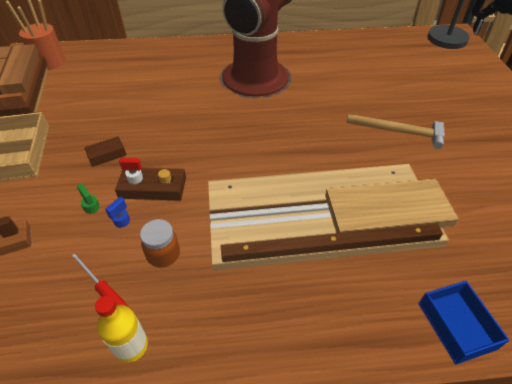

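The top view shows the stop candidates: red at (389,225), blue at (392,178) and green at (426,198). Only the red one stands in the parking block, beside the brass dog at (353,221). The jig's open track runs to the right of the board's end, at column ~194. Next I confirm the red one in a crop and measure.

Run:
```python
from h import *
np.set_printoptions(precision=4,suppress=True)
im=cams.get_image('top'); sc=cams.get_image('scene')
P=im['pixels']
big=np.vstack([cv2.resize(P[160:260,300:450],(750,300))[:, :],cv2.resize(P[110:235,80:320],(750,300))]) if 0 else None
a=cv2.resize(P[190:250,320:420],(600,360),interpolation=cv2.INTER_CUBIC)
cv2.imwrite('pics/crop1.png',np.vstack([a,cv2.resize(sc['pixels'][140:180+30,100:210],(600,240*600//600),interpolation=cv2.INTER_CUBIC)]))
# red wing
hsv=cv2.cvtColor(P,cv2.COLOR_BGR2HSV)
def rect(img,m,box):
    z=np.zeros(m.shape,bool);z[box[1]:box[3],box[0]:box[2]]=1
    ys,xs=np.nonzero(m&z);return cv2.minAreaRect(np.c_[xs,ys].astype(np.float32)),len(xs)
m=((hsv[...,0]<4)|(hsv[...,0]>176))&(hsv[...,1]>200)&(hsv[...,2]>120)
r,n=rect(P,m,(365,205,415,245));print('wing top',r,n)
bx=cv2.boxPoints(r);W=np.array([at_z(im,p,.025+.070-.0) for p in bx]);print(W)
h2=cv2.cvtColor(sc['pixels'],cv2.COLOR_BGR2HSV)
m2=((h2[...,0]<4)|(h2[...,0]>176))&(h2[...,1]>200)&(h2[...,2]>100)
r2,n2=rect(sc['pixels'],m2,(110,145,150,185));print('wing scene',r2,n2)
for n in('stand','base','board','deck','wing','board_end'):
    for c,I in(('top',im),('scene',sc)):
        for d in finder.regions_of(c,n)[:1]:
            ys,xs=np.nonzero(d['region']); rr=cv2.minAreaRect(np.c_[xs,ys].astype(np.float32))
            bp=cv2.boxPoints(rr); z={'stand':.032,'base':.024,'board':.051,'deck':.024,'wing':.09,'board_end':.05}[n]
            if c=='top': print(n,round(d['conf'],2),len(xs),'\n',np.c_[bp,[at_z(I,p,z)[:2] for p in bp]])
# dog + track pixel rows
for px,z in (((194,138),.051),((194,189),.051),((305,163),.024),((305,177),.024),((195,167),.024),((195,181),.024),((388.5,225),.095-.0)): print(px,at_z(im,px,z))
for c in range(200,300,12):
    g=P[155:190,c].astype(int).sum(1)//3; print(c,g)
```

```text
wing top ((390.0, 224.0), (6.0, 22.0), 90.0) 132
[[ 0.4608 -0.2995  0.095 ]
 [ 0.4603 -0.3459  0.095 ]
 [ 0.4475 -0.3451  0.095 ]
 [ 0.448  -0.2988  0.095 ]]
wing scene ((130.0, 163.5), (11.0, 20.0), 90.0) 205
stand 0.6 1827 
 [[330.0615 235.5077   0.4306  -0.2048]
 [334.2    202.4      0.5077  -0.2173]
 [403.3693 211.0462   0.4855  -0.3754]
 [399.2308 244.1539   0.4096  -0.3614]]
base 0.76 15040 
 [[ 95.7056 129.1213   0.6978   0.36  ]
 [304.2181 121.8813   0.7066  -0.1533]
 [307.6172 219.7772   0.468   -0.1549]
 [ 99.1048 227.0172   0.4573   0.3419]]
board 0.76 5765 
 [[ 80.5042 142.1376   0.6583   0.3821]
 [193.898  138.6664   0.6624   0.1119]
 [195.4974 190.9134   0.5373   0.107 ]
 [ 82.1037 194.3846   0.5331   0.3726]]
deck 0.79 15269 
 [[ 94.6413 128.6112   0.6991   0.3627]
 [304.5993 121.2184   0.7083  -0.1542]
 [308.0729 219.8707   0.4678  -0.1559]
 [ 98.115  227.2635   0.4567   0.3443]]
wing 0.83 296 
 [[376.     217.       0.4697  -0.2951]
 [402.     217.       0.4691  -0.3503]
 [402.     232.       0.4369  -0.3484]
 [376.     232.       0.4374  -0.2934]]
board_end 0.89 572
[... 1032 characters left out ...]
20 245 243 241 243 235 160 206 205 203 202
 215 244 241 241 246 242 142 188 169  71 118 215 208 207 208 210 207]
260 [201 201 204 208 208 203 199 222 245 242 243 236 181 201 206 204 202 209
 231 244 240 244 244 213 142 205 100  89 166 211 208 208 208 207 206]
272 [199 201 205 209 208 195 190 247 243 241 243 234 155 205 205 203 204 217
 243 241 241 246 242 134 169 197  68 117 212 207 207 207 207 205 205]
284 [201 205 207 209 205 199 214 245 242 241 239 208 202 205 203 202 211 233
 242 240 244 244 208 122 210 136  89 163 210 206 206 207 207 205 204]
296 [204 207 210 209 199 192 244 242 241 243 238 191 203 204 203 205 220 244
 242 241 244 239 132 165 194  70 108 194 206 206 206 206 206 204 204]
```

View pics/crop1.png

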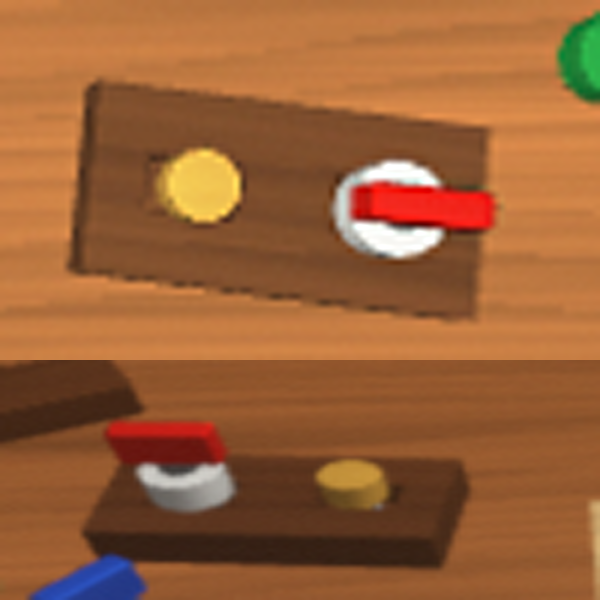

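The crop confirms the red wing on its white collar, in the block's right pocket at top px (385,225), with the brass dog in the left pocket. Next I compute the approach.

```bash
cat >> h.py <<'E'
np.set_printoptions(precision=4,suppress=True)
def goal(pos,yaw=None,Rg=None):
    """yaw: world angle of tool z (jaw axis), tool x down"""
    o=ctrl.get_obs();R0=rot(o['tool_rot'])
    if Rg is None:
        z=np.array([np.cos(yaw),np.sin(yaw),0]);x=np.array([0,0,-1.]);Rg=np.c_[x,np.cross(z,x),z]
    d=R0.T@(np.array(pos)-o['tool_pos'])*100
    print('shift cm',np.round(d,2),'turn deg',np.round(np.degrees(R.from_matrix(R0.T@Rg).as_rotvec()),2))
def st():
    o=ctrl.get_obs();R0=rot(o['tool_rot']);print('t',round(o['t'],2),'pos',o['tool_pos'],'F',np.round(o['contact_force'],2),'q',np.round(o['q'],2),'op',round(o['opening'],4),'tx',R0[:,0],'tz',R0[:,2],'yaw',np.degrees(np.arctan2(R0[1,2],R0[0,2])))
E
python3 - <<'E'
from h import *
st(); im=cams.get_image('top')
for px,z in (((382,224.3),.095),((402.2,225.3),.095),((385,224.7),.056)): print(at_z(im,px,z))
for y in (0.05,-np.pi+.05): goal([.455,-.325,.25],y)
E
```

```text
t 1.6 pos [0.2576 0.5694 0.2483] F [ 0.66 -0.33  0.27] q [ 1.03  0.05  1.61 -0.    1.48 -0.12] op 0.0855 tx [-0.     -0.0001 -1.    ] tz [ 0.4121  0.9111 -0.0001] yaw 65.66086346926207
[ 0.4537 -0.3055  0.095 ]
[ 0.4511 -0.3479  0.095 ]
[ 0.4538 -0.3242  0.056 ]
shift cm [ -0.17 -54.85 -73.36] turn deg [62.8 -0.   0. ]
shift cm [ -0.17 -54.85 -73.36] turn deg [-117.2   -0.    -0. ]
```

>>> {"api": "step_arm", "payload": {
  "moves": [
    [[0, -27, -37], [35, 0, 0], 1],
    [[0, -27, -37], [35, 0, 0], 1],
    [[0, -54.7, -73.6], [69.2, 0, 0], 1],
    [[0, -54.7, -73.6], [69.2, 0, 0], 1],
    [[0, -54.7, -73.6], [69.2, 0, 0], 1],
    [[0, -54.7, -73.6], [69.2, 0, 0], 1],
    [[0, -54.7, -73.6], [69.2, 0, 0], 1],
    [[0, -54.7, -73.6], [69.2, 0, 0], 1],
    [[0, -54.7, -73.6], [69.2, 0, 0], 1],
    [[0, -54.7, -73.6], [69.2, 0, 0], 1]
  ]
}}

```text
t: 2.48
tool_pos: [0.3456, 0.1605, 0.2486]
tool_rot: [0.052, 1.569, -0.052]
contact_force: [0.4, -1.5, -0.6]
opening: 0.0853
```

Run:
```python
from h import *
st();goal([.4525,-.3265,.2],np.radians(-3.5))
```

```text
t 2.48 pos [0.3456 0.1605 0.2486] F [ 0.44 -1.51 -0.56] q [ 0.24 -0.59  2.14 -0.    1.59  0.31] op 0.0853 tx [ 0.0015  0.0003 -1.    ] tz [ 0.9978 -0.0663  0.0015] yaw -3.802670663728079
shift cm [  4.86 -47.89  13.88] turn deg [-0.3   0.08 -0.02]
```

>>> {"api": "step_arm", "payload": {
  "moves": [
    [[2, -24, 7], [0.3, 0, 0], 1],
    [[2, -24, 7], [0.3, 0, 0], 1],
    [[4.8, -47.9, 13.9], [-0.3, 0, 0], 1],
    [[4.8, -47.9, 13.9], [-0.3, 0, 0], 1],
    [[4.8, -47.9, 13.9], [-0.3, 0, 0], 1],
    [[4.8, -47.9, 13.9], [-0.3, 0, 0], 1],
    [[4.8, -47.9, 13.9], [-0.3, 0, 0], 1],
    [[4.8, -47.9, 13.9], [-0.3, 0, 0], 1],
    [[4.8, -47.9, 13.9], [-0.3, 0, 0], 1],
    [[4.8, -47.9, 13.9], [-0.3, 0, 0], 1]
  ]
}}

```text
t: 3.32
tool_pos: [0.4343, -0.2454, 0.209]
tool_rot: [0.049, 1.568, -0.049]
contact_force: [0.3, 0.7, -0.0]
opening: 0.0853
```

>>> {"api": "step_arm", "payload": {
  "moves": [
    [[2, -4, 2], [0, 0, 0], 1],
    [[2, -6, 2], [0, 0, 0], 1],
    [[2, -6, 2], [0, 0, 0], 1],
    [[2, -6, 2], [0, 0, 0], 1],
    [[2, -6, 2], [0, 0, 0], 1],
    [[2, -6, 2], [0, 0, 0], 1],
    [[2, -6, 2], [0, 0, 0], 1],
    [[2, -6, 2], [0, 0, 0], 1],
    [[2, -6, 2], [0, 0, 0], 1],
    [[2, -6, 2], [0, 0, 0], 1]
  ]
}}

```text
t: 4.15
tool_pos: [0.4507, -0.306, 0.1894]
tool_rot: [0.048, 1.568, -0.048]
contact_force: [0.2, 0.1, 1.3]
opening: 0.0857
```

Run:
```python
from h import *
st();goal([.4525,-.3265,.2],np.radians(-3.5))
w=cams.get_image('wrist');cv2.imwrite('pics/w1.png',w['pixels']);print(w['position'],w['attitude'],w['fx'])
for z,X in ((0,[.4525,-.3265,.095]),): print(proj(w,X))
for n in('wing','stop','collar_low'): print(n,[(np.round(d['at'],1),round(d['conf'],2)) for d in finder.tip_of('wrist',n)[:3]])
```

```text
t 4.15 pos [ 0.4507 -0.306   0.1894] F [0.15 0.07 1.29] q [-0.73 -0.1   1.86  0.    1.38 -0.67] op 0.0857 tx [ 0.0026 -0.0004 -1.    ] tz [ 0.9981 -0.0612  0.0026] yaw -3.510470079567465
shift cm [-1.06 -2.03  0.31] turn deg [-0.01  0.15  0.02]
[ 0.4549 -0.223   0.3153] [-0.33    0.0076 -0.0619] 265.4551152238374
[258.3153 224.5439]
wing [(array([310.5, 286.2]), 0.9), (array([358.2, 227.4]), 0.82)]
stop [(array([305.3, 256.9]), 0.8), (array([340.9, 209.1]), 0.72), (array([255.1, 198.9]), 0.55)]
collar_low [(array([256.5, 201.4]), 0.91), (array([340.4, 205.3]), 0.8), (array([305.9, 263.7]), 0.73)]
```

View pics/w1.png

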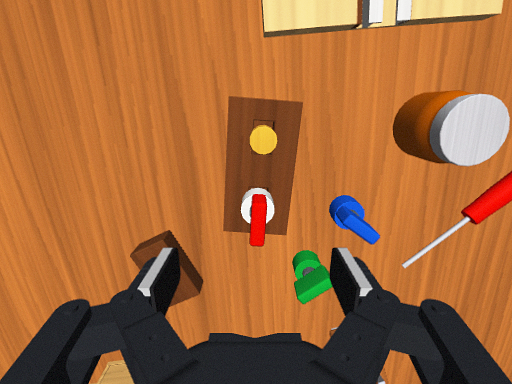

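The wrist view shows the red wing at (258,220) on its white collar and the dog at (263,140), with the blue and green look-alikes off to the right. The predicted spot (258,224.5) lies on the wing. I fit the wing's angle and centre line.

Run:
```python
from h import *
w=cams.get_image('wrist');P=w['pixels'];h=cv2.cvtColor(P,cv2.COLOR_BGR2HSV)
m=((h[...,0]<5)|(h[...,0]>175))&(h[...,1]>180)&(h[...,2]>90)
for r in range(192,250,3):
    x=np.nonzero(m[r,240:280])[0]+240
    if len(x): 
        v=P[r,(x[0]+x[-1])//2]; print(r,x[0],x[-1],v, at_z(w,[(x[0]+x[-1])/2,r],.095)[:2])
# collar white
mc=(h[...,1]<60)&(h[...,2]>150)
ys,xs=np.nonzero(mc[180:235,235:285]);print(xs.min()+235,xs.max()+235,ys.min()+180,ys.max()+180)
for c in ((xs.min()+xs.max())/2+235,):print(at_z(w,[c,207],.056))
```

```text
195 253 264 [  0   0 217] [ 0.4541 -0.2983]
198 253 265 [  4  10 224] [ 0.4544 -0.3012]
201 253 265 [ 15  18 228] [ 0.4543 -0.304 ]
204 252 266 [  0  11 254] [ 0.4541 -0.3068]
207 252 266 [  5  18 245] [ 0.4539 -0.3096]
210 252 266 [  5  19 245] [ 0.4538 -0.3125]
213 251 265 [  0   7 244] [ 0.4527 -0.3153]
216 251 265 [  0   3 243] [ 0.4525 -0.3182]
219 252 265 [  0  10 243] [ 0.4528 -0.3212]
222 251 265 [  0  11 244] [ 0.4522 -0.3241]
225 251 265 [  3  12 244] [ 0.452  -0.3271]
228 250 264 [  1  16 245] [ 0.4509 -0.3301]
231 250 264 [  0   6 243] [ 0.4508 -0.3331]
234 250 264 [  0   6 244] [ 0.4506 -0.3362]
237 250 264 [  0  10 243] [ 0.4504 -0.3393]
240 250 264 [ 10  17 244] [ 0.4502 -0.3424]
243 250 263 [  0  14 244] [ 0.4495 -0.3455]
241 274 188 222
[ 0.4522 -0.3248  0.056 ]
```

>>> {"api": "step_arm", "payload": {
  "moves": [
    [[0, -2.1, 0.28], [2.5, 0.15, 0], 0.6],
    [[3, -2.1, 0.28], [2.5, 0.15, 0], 0.6],
    [[6, -2.1, 0.28], [2.5, 0.15, 0], 0.6],
    [[8, -2.1, 0.28], [2.5, 0.15, 0], 0.6],
    [[9, -2.1, 0.28], [2.5, 0.15, 0], 0.6],
    [[10.1, -2.1, 0.28], [2.5, 0.15, 0], 0.6],
    [[10.1, -2.1, 0.28], [2.5, 0.15, 0], 0.6],
    [[10.1, -2.1, 0.28], [2.5, 0.15, 0], 0.6],
    [[10.1, -2.1, 0.28], [2.5, 0.15, 0], 0.5],
    [[10.1, -2.1, 0.28], [2.5, 0.15, 0], 0.5]
  ],
  "grip_force": 50
}}

```text
t: 5.23
tool_pos: [0.4533, -0.3284, 0.0899]
tool_rot: [0.081, 1.567, -0.084]
contact_force: [-0.4, 0.2, -0.3]
opening: 0.0424
```

Run:
```python
from h import *
st();goal([.4522,-.327,.088],np.radians(-6))
```

```text
t 5.23 pos [ 0.4533 -0.3284  0.0899] F [-0.4   0.18 -0.27] q [-0.76  0.05  1.89 -0.    1.19 -0.65] op 0.0424 tx [ 0.0019 -0.002  -1.    ] tz [ 0.9944 -0.1053  0.0021] yaw -6.0439503368391305
shift cm [ 0.19  0.13 -0.12] turn deg [-0.04  0.12  0.1 ]
```

>>> {"api": "step_arm", "payload": {
  "moves": [
    [[0.2, 0.1, -0.1], [0, 0.1, 0.1], 0.3],
    [[0.2, 0.1, -0.1], [0, 0.1, 0.1], 0.1],
    [[0.2, 0.1, -0.1], [0, 0.1, 0.1], 0],
    [[0.2, 0.1, -0.1], [0, 0.1, 0.1], 0],
    [[0.2, 0.1, -0.1], [0, 0.1, 0.1], 0],
    [[0.2, 0.1, -0.1], [0, 0.1, 0.1], 0],
    [[0.2, 0.1, -0.1], [0, 0.1, 0.1], 0],
    [[0.2, 0.1, -0.1], [0, 0.1, 0.1], 0],
    [[0.2, 0.1, -0.1], [0, 0.1, 0.1], 0],
    [[0.2, 0.1, -0.1], [0, 0.1, 0.1], 0]
  ]
}}

```text
t: 6.07
tool_pos: [0.4527, -0.3276, 0.0882]
tool_rot: [0.082, 1.568, -0.083]
contact_force: [1.2, -1.0, 2.1]
opening: 0.013
```

Run:
```python
from h import *
st()
```

```text
t 6.07 pos [ 0.4527 -0.3276  0.0882] F [ 1.24 -0.96  2.08] q [-0.76  0.05  1.9   0.    1.19 -0.65] op 0.013 tx [ 0.0011 -0.0007 -1.    ] tz [ 0.9944 -0.1053  0.0011] yaw -6.043264017625807
```

>>> {"api": "step_arm", "payload": {
  "moves": [
    [[-1.5, 0, 0], [0, 0, 0], 0],
    [[-4, 0, 0], [0, 0, 0], 0],
    [[-8, 0, 0], [0, 0, 0], 0],
    [[-8, 4, 1], [-1, 0, 0], 0],
    [[-8, 8, 2], [-2, 0, 0], 0],
    [[-8, 12, 3], [-3, 0, 0], 0],
    [[-8, 16, 4], [-4, 0, 0], 0],
    [[-8, 20, 5], [-5, 0, 0], 0],
    [[-8, 24, 6], [-6, 0, 0], 0],
    [[-8, 28, 7], [-7.2, 0, 0], 0]
  ]
}}

```text
t: 6.9
tool_pos: [0.5508, -0.0542, 0.1668]
tool_rot: [-0.017, 1.572, 0.016]
contact_force: [0.8, -0.4, -1.7]
opening: 0.013
```

Run:
```python
from h import *
st();goal([.584,.05,.165],np.radians(1.2))
im=cams.get_image('top');g=im['pixels'].astype(float).mean(2)
A=[]
for c in range(205,300,3):
    s=g[150:195,c]
    b=np.nonzero(s>228)[0]+150
    if len(b): A.append((c,b[0],b[-1]))
A=np.array(A,float)
for k,l in((1,'lip+x'),(2,'lip-x')):
    p=np.polyfit(A[:,0],A[:,k],1);r=A[:,k]-np.polyval(p,A[:,0]);print(l,p,r.std())
    for c in(200,225,250,295): print(at_z(im,[c,np.polyval(p,c)],.024)[:2])
```

```text
t 6.9 pos [ 0.5508 -0.0542  0.1668] F [ 0.78 -0.37 -1.66] q [-0.23 -0.05  1.86 -0.    1.34 -0.25] op 0.013 tx [-0.0017 -0.0002 -1.    ] tz [ 0.9998  0.0209 -0.0017] yaw 1.199749616955257
shift cm [ 0.17 10.35  3.53] turn deg [-0.   -0.1   0.01]
lip+x [  0.0716 161.0026] 5.891000502953219
[0.5786 0.1017]
[0.5732 0.041 ]
[ 0.5679 -0.0194]
[ 0.5584 -0.1274]
lip-x [ -0.0573 197.5308] 3.411488074637256
[0.5523 0.1015]
[0.5549 0.041 ]
[ 0.5575 -0.0193]
[ 0.5621 -0.1274]
```

>>> {"api": "step_arm", "payload": {
  "moves": [
    [[0, 4, 1.5], [0, -0.1, 0], 0],
    [[0, 7, 2.5], [0, -0.1, 0], 0],
    [[0, 9, 3.2], [0, -0.1, 0], 0],
    [[0, 9.6, 3.5], [0, -0.1, 0], 0],
    [[0, 9.6, 3.5], [0, -0.1, 0], 0],
    [[0, 9.6, 3.5], [0, -0.1, 0], 0],
    [[0, 9.6, 3.5], [0, -0.1, 0], 0],
    [[0, 9.6, 3.5], [0, -0.1, 0], 0],
    [[0, 9.6, 3.5], [0, -0.1, 0], 0],
    [[0, 9.6, 3.5], [0, -0.1, 0], 0]
  ]
}}

```text
t: 7.78
tool_pos: [0.5849, 0.0483, 0.1675]
tool_rot: [-0.016, 1.569, 0.025]
contact_force: [-1.1, -0.1, -1.4]
opening: 0.0128
```

Run:
```python
from h import *
st()
im=cams.get_image('top');g=cv2.imread('pics/top0.png').astype(float).mean(2)
A=[]
for c in range(200,300,3):
    s=g[150:195,c]
    f=lambda i:(228-s[i])/(s[i+1]-s[i])+i+150
    up=[i for i in range(44) if s[i]<228<=s[i+1]];dn=[i for i in range(44) if s[i]>=228>s[i+1]]
    if len(up)==2 and len(dn)==2: A.append((c,f(up[0]),f(dn[0]),f(up[1]),f(dn[1])))
A=np.array(A);print(len(A))
for k in(1,2,3,4):
    p=np.polyfit(A[:,0],A[:,k],1);print((A[:,k]-np.polyval(p,A[:,0])).std(),[at_z(im,[c,np.polyval(p,c)],.024)[:2] for c in(200,220,295)])
w=cams.get_image('wrist');cv2.imwrite('pics/w2.png',w['pixels'])
print(w['position'],[proj(w,X) for X in([.583,.11,.024],[.583,.05,.024],[.583,.11,.051])])
```

```text
t 7.78 pos [0.5849 0.0483 0.1675] F [-1.07 -0.05 -1.44] q [-0.05  0.02  1.78  0.01  1.34 -0.07] op 0.0128 tx [ 0.002   0.0059 -1.    ] tz [0.9997 0.0256 0.0022] yaw 1.4690673934323697
34
0.248730103288071 [array([0.6056, 0.1018]), array([0.6067, 0.0531]), array([ 0.6108, -0.1286])]
0.1936343191221212 [array([0.5945, 0.1018]), array([0.5956, 0.0531]), array([ 0.5998, -0.1283])]
0.08190809027139911 [array([0.5788, 0.1017]), array([0.58  , 0.0531]), array([ 0.5844, -0.128 ])]
0.17766279835770757 [array([0.5673, 0.1016]), array([0.5684, 0.0531]), array([ 0.5728, -0.1277])]
[0.5819 0.1309 0.294 ] [array([254.5206, 128.7449]), array([253.1049, 186.758 ]), array([254.5813, 131.1417])]
```

View pics/w2.png

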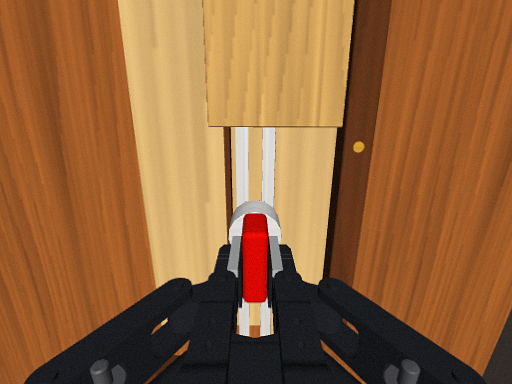

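The wrist view shows the stop held with its wing at (255,255), and the track mouth between the white lips at about (255,170). The board's end edge is at row 127 and the groove's dark gap is at column 229. I measure the mouth centre in this view against the held wing.

Run:
```python
from h import *
o=ctrl.get_obs();w=cams.get_image('wrist');P=w['pixels'];g=P.astype(float).mean(2)
h=cv2.cvtColor(P,cv2.COLOR_BGR2HSV)
R0=rot(o['tool_rot']);T=np.array(o['tool_pos'])
for r in (140,155,170,185):
    s=h[r,225:290,1].astype(int); b=np.nonzero(s<40)[0]+225
    gaps=[(b[i],b[i+1]) for i in range(len(b)-1) if b[i+1]-b[i]>5]
    print(r,b[0],b[-1],gaps,[at_z(w,[c,r],.024)[:2] for c in((b[0]+b[-1])/2,)+tuple((a+e)/2 for a,e in gaps)])
m=((h[...,0]<5)|(h[...,0]>175))&(h[...,1]>180)&(h[...,2]>90)
for r in (235,250,265,280,295):
    x=np.nonzero(m[r,235:280])[0]+235
    if len(x): print(r,x[0],x[-1],at_z(w,[(x[0]+x[-1])/2,r],T[2]+.007))
ys,xs=np.nonzero(m[200:310,235:280]);print('wing rows',ys.min()+200,ys.max()+200)
print('tcp proj',proj(w,T+[0,0,.007]))
# board edge
for c in (230,255,300):
    col=g[115:140,c]; print(c,np.round(col).astype(int))
for r in (126,127): print(at_z(w,[255,r],.051),at_z(w,[255,r],.024))
st()
```

```text
140 236 274 [(np.int64(247), np.int64(263))] [array([0.5838, 0.0992]), array([0.5838, 0.0992])]
155 236 274 [(np.int64(247), np.int64(263))] [array([0.5842, 0.0841]), array([0.5842, 0.0841])]
170 236 273 [(np.int64(247), np.int64(262))] [array([0.5841, 0.0684]), array([0.5841, 0.0684])]
185 236 273 [(np.int64(247), np.int64(262))] [array([0.5845, 0.0522]), array([0.5845, 0.0522])]
235 243 267 [0.584  0.0702 0.1746]
250 242 267 [0.5839 0.0617 0.1746]
265 243 266 [0.5842 0.0528 0.1746]
280 243 266 [0.5844 0.0435 0.1746]
295 243 266 [0.5846 0.0338 0.1746]
wing rows 214 301
tcp proj [255.8704 271.804 ]
230 [152 159 156 156 156 154 156 159 155 157 168  99  48  80  80  41  39  37
  36  34  40  40  38  44  39]
255 [152 149 150 149 149 147 151 149 147 148 158  96 133 173 169 167 169 170
 169 170 171 169 171 168 168]
300 [154 153 157 155 151 157 155 155 154 158 163 113  95 158 163 159 160 160
 164 161 162 160 163 163 162]
[0.5833 0.1147 0.051 ] [0.5834 0.1128 0.024 ]
[0.5833 0.1138 0.051 ] [0.5835 0.1119 0.024 ]
t 7.93 pos [0.585  0.0488 0.1676] F [-0.14 -0.83 -1.94] q [-0.05  0.02  1.78  0.01  1.34 -0.07] op 0.0131 tx [ 0.0022  0.0059 -1.    ] tz [0.9996 0.0264 0.0024] yaw 1.5124330426432895
```

Run:
```python
from h import *
st();goal([.5857,.05,.093],np.radians(1.3))
```

```text
t 7.93 pos [0.585  0.0488 0.1676] F [-0.14 -0.83 -1.94] q [-0.05  0.02  1.78  0.01  1.34 -0.07] op 0.0131 tx [ 0.0022  0.0059 -1.    ] tz [0.9996 0.0264 0.0024] yaw 1.5124330426432895
shift cm [7.46 0.07 0.06] turn deg [ 0.21  0.13 -0.34]
```

>>> {"api": "step_arm", "payload": {
  "moves": [
    [[2, 0.07, 0.06], [0.2, 0.13, -0.34], 0],
    [[4, 0.07, 0.06], [0.2, 0.13, -0.34], 0],
    [[5.5, 0.07, 0.06], [0.2, 0.13, -0.34], 0],
    [[6.5, 0.07, 0.06], [0.2, 0.13, -0.34], 0],
    [[7, 0.07, 0.06], [0.2, 0.13, -0.34], 0],
    [[7.4, 0.07, 0.06], [0.2, 0.13, -0.34], 0],
    [[7.4, 0.07, 0.06], [0.2, 0.13, -0.34], 0],
    [[7.4, 0.07, 0.06], [0.2, 0.13, -0.34], 0],
    [[7.4, 0.07, 0.06], [0.2, 0.13, -0.34], 0],
    [[7.4, 0.07, 0.06], [0.2, 0.13, -0.34], 0]
  ]
}}

```text
t: 8.77
tool_pos: [0.5864, 0.0499, 0.0947]
tool_rot: [-0.018, 1.569, 0.018]
contact_force: [-0.7, -0.4, -1.5]
opening: 0.0132
```

Run:
```python
from h import *
st();goal([.5857,.05,.088],np.radians(1.3))
w=cams.get_image('wrist');cv2.imwrite('pics/w3.png',w['pixels'])
P=w['pixels'];h=cv2.cvtColor(P,cv2.COLOR_BGR2HSV)
for r in (105,120,135,150,165,180):
    s=h[r,215:300,1].astype(int); b=np.nonzero(s<40)[0]+215
    gaps=[(b[i],b[i+1]) for i in range(len(b)-1) if b[i+1]-b[i]>5]
    if len(b):print(r,b[0],b[-1],gaps,[at_z(w,[c,r],.024)[:2] for c in((b[0]+b[-1])/2,)+tuple((a+e)/2 for a,e in gaps)])
m=((h[...,0]<5)|(h[...,0]>175))&(h[...,1]>180)&(h[...,2]>90)
T=ctrl.get_obs()['tool_pos']
for r in (235,255,275,295):
    x=np.nonzero(m[r,235:280])[0]+235
    if len(x): print(r,x[0],x[-1],at_z(w,[(x[0]+x[-1])/2,r],T[2]+.007))
```

```text
t 8.77 pos [0.5864 0.0499 0.0947] F [-0.74 -0.36 -1.49] q [-0.04  0.11  1.82 -0.    1.21 -0.06] op 0.0132 tx [ 0.002  -0.0001 -1.    ] tz [0.9997 0.0229 0.002 ] yaw 1.3111582195283469
shift cm [ 0.67  0.01 -0.08] turn deg [0.01 0.11 0.01]
150 227 279 [(np.int64(243), np.int64(263))] [array([0.5836, 0.1013]), array([0.5836, 0.1013])]
165 227 279 [(np.int64(243), np.int64(263))] [array([0.5839, 0.09  ]), array([0.5839, 0.09  ])]
180 228 279 [(np.int64(243), np.int64(263))] [array([0.5845, 0.0783]), array([0.5841, 0.0783])]
235 243 267 [0.5855 0.0715 0.1016]
255 243 266 [0.5855 0.06   0.1016]
275 243 266 [0.5858 0.0479 0.1016]
295 243 266 [0.5861 0.0349 0.1016]
```

View pics/w3.png

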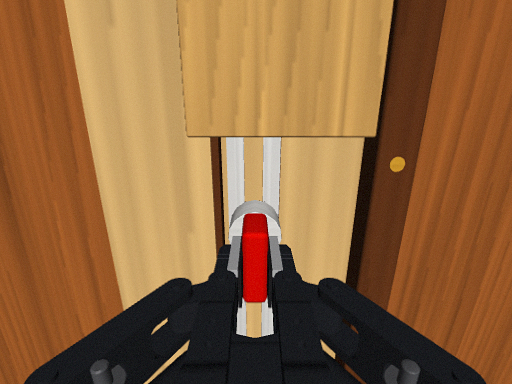

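>>> {"api": "step_arm", "payload": {
  "moves": [
    [[0.2, 0, -0.09], [0, 0.1, 0], 0],
    [[0.4, 0, -0.09], [0, 0.1, 0], 0],
    [[0.5, 0, -0.09], [0, 0.1, 0], 0],
    [[0.6, 0, -0.09], [0, 0.1, 0], 0],
    [[0.7, 0, -0.09], [0, 0.1, 0], 0],
    [[0.75, 0, -0.09], [0, 0.1, 0], 0],
    [[0.8, 0, -0.09], [0, 0.1, 0], 0],
    [[0.85, 0, -0.09], [0, 0.1, 0], 0],
    [[0.85, 0, -0.09], [0, 0.1, 0], 0],
    [[0.85, 0, -0.09], [0, 0.1, 0], 0]
  ]
}}

```text
t: 9.65
tool_pos: [0.5855, 0.0499, 0.0861]
tool_rot: [-0.018, 1.571, 0.018]
contact_force: [0.3, 0.1, -2.3]
opening: 0.0129
```

Run:
```python
from h import *
st();goal([.5856,.05,.0845],np.radians(1.3))
```

```text
t 9.65 pos [0.5855 0.0499 0.0861] F [ 0.3   0.15 -2.34] q [-0.04  0.12  1.83 -0.    1.2  -0.06] op 0.0129 tx [ 0.     -0.0002 -1.    ] tz [0.9997 0.0229 0.    ] yaw 1.3134439256927168
shift cm [0.16 0.01 0.01] turn deg [0.01 0.   0.01]
```

>>> {"api": "step_arm", "payload": {
  "moves": [
    [[0.05, 0, 0], [0, 0, 0], 0],
    [[0.1, 0, 0], [0, 0, 0], 0],
    [[0.15, 0, 0], [0, 0, 0], 0],
    [[0.2, 0, 0], [0, 0, 0], 0],
    [[0.2, 0, 0], [0, 0, 0], 0],
    [[0.2, 0, 0], [0, 0, 0], 0],
    [[0.2, 0, 0], [0, 0, 0], 0],
    [[0.2, 0, 0], [0, 0, 0], 0],
    [[0.2, 0, 0], [0, 0, 0], 0],
    [[0.2, 0, 0], [0, 0, 0], 0]
  ]
}}

```text
t: 10.48
tool_pos: [0.5855, 0.0499, 0.0841]
tool_rot: [-0.018, 1.571, 0.018]
contact_force: [-0.4, 0.5, -1.8]
opening: 0.0128
```

Run:
```python
from h import *
st()
```

```text
t 10.48 pos [0.5855 0.0499 0.0841] F [-0.39  0.51 -1.77] q [-0.04  0.12  1.83 -0.    1.19 -0.06] op 0.0128 tx [ 0.     -0.0002 -1.    ] tz [0.9997 0.0229 0.    ] yaw 1.3123167039708306
```

>>> {"api": "step_arm", "payload": {
  "moves": [
    [[0.05, 0, 0], [0, 0, 0], 0],
    [[0.1, 0, 0], [0, 0, 0], 0],
    [[0.15, 0, 0], [0, 0, 0], 0],
    [[0.2, 0, 0], [0, 0, 0], 0],
    [[0.25, 0, 0], [0, 0, 0], 0],
    [[0.3, 0, 0], [0, 0, 0], 0],
    [[0.3, 0, 0], [0, 0, 0], 0],
    [[0.3, 0, 0], [0, 0, 0], 0],
    [[0.3, 0, 0], [0, 0, 0], 0],
    [[0.3, 0, 0], [0, 0, 0], 0]
  ]
}}

```text
t: 11.32
tool_pos: [0.5855, 0.0499, 0.0811]
tool_rot: [-0.018, 1.571, 0.018]
contact_force: [0.6, 0.3, -1.7]
opening: 0.0131
```

Run:
```python
from h import *
for i in range(3):
  st();cams.get_image('wrist')
```

```text
t 11.32 pos [0.5855 0.0499 0.0811] F [ 0.61  0.29 -1.66] q [-0.04  0.13  1.83 -0.    1.19 -0.06] op 0.0131 tx [ 0.0001 -0.0002 -1.    ] tz [0.9997 0.023  0.    ] yaw 1.3155849678340792
t 11.37 pos [0.5855 0.0499 0.0812] F [ 0.19 -0.19 -2.4 ] q [-0.04  0.13  1.83 -0.    1.19 -0.06] op 0.0131 tx [ 0.0001 -0.0002 -1.    ] tz [0.9997 0.0229 0.0001] yaw 1.3149633313798965
t 11.42 pos [0.5855 0.0499 0.0811] F [ 0.54  0.54 -1.97] q [-0.04  0.13  1.83 -0.    1.19 -0.06] op 0.0128 tx [ 0.0001 -0.0002 -1.    ] tz [0.9997 0.0229 0.0001] yaw 1.31200187778136
```

>>> {"api": "step_arm", "payload": {
  "moves": [
    [[0, 0.5, 0], [0, 0, 0], 0],
    [[0, 1, 0], [0, 0, 0], 0],
    [[0, 1.5, 0], [0, 0, 0], 0],
    [[0, 2, 0], [0, 0, 0], 0],
    [[0, 2.5, 0], [0, 0, 0], 0],
    [[0, 3, 0], [0, 0, 0], 0],
    [[0, 3.3, 0], [0, 0, 0], 0],
    [[0, 3.5, 0], [0, 0, 0], 0],
    [[0, 3.5, 0], [0, 0, 0], 0],
    [[0, 3.5, 0], [0, 0, 0], 0]
  ]
}}

```text
t: 12.3
tool_pos: [0.5847, 0.085, 0.0811]
tool_rot: [-0.018, 1.571, 0.018]
contact_force: [0.5, -0.4, -2.2]
opening: 0.0131
```

Run:
```python
from h import *
st()
w=cams.get_image('wrist')
P=w['pixels'];cv2.imwrite('pics/w4.png',cv2.resize(P[100:310,180:340],(610,800)[::1] if 0 else (456,600),interpolation=cv2.INTER_CUBIC))
st()
```

```text
t 12.3 pos [0.5847 0.085  0.0811] F [ 0.53 -0.4  -2.24] q [ 0.02  0.13  1.82 -0.    1.19 -0.  ] op 0.0131 tx [ 0.     -0.0003 -1.    ] tz [0.9997 0.0231 0.    ] yaw 1.3253615304007744
t 12.35 pos [0.5847 0.0848 0.0811] F [-0.69 -0.46 -2.02] q [ 0.02  0.13  1.82 -0.    1.19 -0.  ] op 0.0129 tx [ 0.0001 -0.0003 -1.    ] tz [0.9997 0.0229 0.0001] yaw 1.3122689049638243
```

View pics/w4.png

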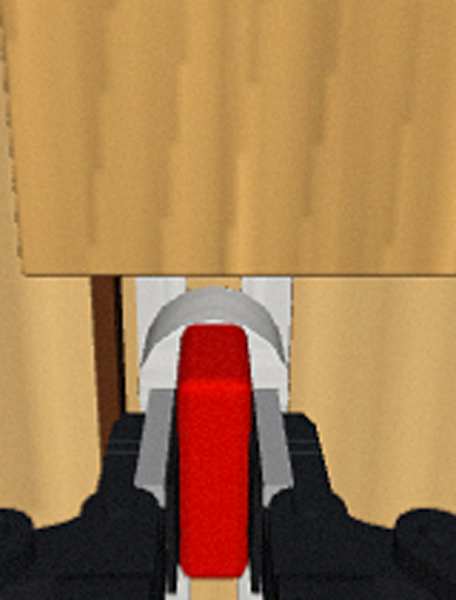

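Run:
```python
from h import *
w=cams.get_image('wrist')
c=180+212*.351
print(at_z(w,[c,100+287*.35],.025),at_z(w,[c,100+274*.35],.051))
f=[]
for i in range(6): cams.get_image('wrist'); f.append(ctrl.get_obs()['contact_force'])
print(np.mean(f,0),np.std(f,0));st()
```

```text
[0.5836 0.1018 0.025 ] [0.5833 0.1143 0.051 ]
[-0.34   -0.814  -1.4613] [0.298  0.464  0.4458]
t 12.7 pos [0.5847 0.0848 0.0811] F [-0.9  -1.05 -1.69] q [ 0.02  0.13  1.82 -0.    1.19 -0.  ] op 0.0129 tx [ 0.     -0.0002 -1.    ] tz [0.9997 0.0227 0.    ] yaw 1.301484550338473
```

>>> {"api": "step_arm", "payload": {
  "moves": [
    [[0, 0.1, 0], [0, 0, 0], 0],
    [[0, 0.2, 0], [0, 0, 0], 0],
    [[0, 0.3, 0], [0, 0, 0], 0],
    [[0, 0.4, 0], [0, 0, 0], 0],
    [[0, 0.5, 0], [0, 0, 0], 0],
    [[0, 0.6, 0], [0, 0, 0], 0],
    [[0, 0.6, 0], [0, 0, 0], 0],
    [[0, 0.6, 0], [0, 0, 0], 0],
    [[0, 0.6, 0], [0, 0, 0], 0],
    [[0, 0.6, 0], [0, 0, 0], 0]
  ]
}}

```text
t: 13.53
tool_pos: [0.5846, 0.0907, 0.0811]
tool_rot: [-0.018, 1.571, 0.018]
contact_force: [-0.7, -0.4, -1.4]
opening: 0.0127
```

```bash
cat > f.py <<'E'
from h import *
w=cams.get_image('wrist');g=w['pixels'].astype(float).mean(2)
f=[]
for i in range(4): cams.get_image('wrist'); f.append(ctrl.get_obs()['contact_force'])
print('meanF',np.mean(f,0));st()
for c in (200,225,290,310):
    s=g[150:230,c];d=np.diff(s);k=np.argmin(d);print(c,150+k,np.round(s[k-2:k+4]),end=' ')
c=254;print('\nctr',np.round(g[178:215,c]).astype(int))
E
python3 f.py
```

```text
meanF [-0.0991  0.6412 -1.8075]
t 13.78 pos [0.5846 0.0907 0.0811] F [-0.44  1.26 -1.18] q [ 0.03  0.13  1.82 -0.    1.19  0.01] op 0.0129 tx [ 0.0001 -0.0002 -1.    ] tz [0.9997 0.0226 0.0001] yaw 1.2967136100813483
200 203 [141. 145. 142. 109. 112. 171.] 225 203 [141. 141. 145. 111. 102. 156.] 290 203 [135. 136. 138. 102. 108. 175.] 310 203 [130. 136. 134.  98.  96. 156.] 
ctr [139 141 142 139 138 139 138 136 139 136 140 138 144 139 142 141 136 136
 135 144 136 137 135 138 134 136 102 113 175 166 172 177 170 169 230 131
  55]
```

```bash
cat > f2.py <<'E'
from h import *
w=cams.get_image('wrist')
st();b=at_z(w,[254,203.8],.051)[1]
T=ctrl.get_obs()['tool_pos'];Y=np.array([-.0227,.9997,0])
for off in (0,.002,.004):
  for z in(.025,.049): print(off,z,proj(w,T*[1,1,0]+Y*(.018+off)+[0,0,z]))
print('board y',b)
E
python3 f2.py
python3 - <<'E'
import cv2
im=cv2.imread('pics/w4.png')
g=im.mean(2)
for c in (165,262): print(c,[int(x) for x in g[280:400:4,c]])
E
```

```text
t 13.83 pos [0.5846 0.0907 0.0811] F [-0.54 -0.   -1.73] q [ 0.03  0.13  1.82 -0.    1.19  0.01] op 0.0129 tx [ 0.0001 -0.0002 -1.    ] tz [0.9997 0.0227 0.0001] yaw 1.2984685047283886
0 0.025 [255.439  199.2217]
0 0.049 [255.5522 211.8175]
0.002 0.025 [255.4395 196.6275]
0.002 0.049 [255.5534 208.9255]
0.004 0.025 [255.4401 194.0158]
0.004 0.049 [255.5545 206.011 ]
board y 0.11496560530942183
165 [201, 196, 196, 195, 196, 205, 177, 113, 125, 131, 136, 142, 141, 140, 154, 211, 200, 202, 207, 207, 205, 209, 203, 200, 201, 205, 206, 164, 131, 132]
262 [220, 206, 208, 207, 208, 212, 194, 135, 145, 150, 146, 151, 150, 150, 159, 212, 200, 205, 208, 208, 208, 206, 205, 205, 201, 202, 211, 167, 131, 132]
```

>>> {"api": "step_arm", "payload": {
  "moves": [
    [[0, 0.1, 0], [0, 0, 0], 0],
    [[0, 0.2, 0], [0, 0, 0], 0],
    [[0, 0.3, 0], [0, 0, 0], 0],
    [[0, 0.3, 0], [0, 0, 0], 0],
    [[0, 0.3, 0], [0, 0, 0], 0],
    [[0, 0.3, 0], [0, 0, 0], 0],
    [[0, 0.3, 0], [0, 0, 0], 0],
    [[0, 0.3, 0], [0, 0, 0], 0],
    [[0, 0.3, 0], [0, 0, 0], 0],
    [[0, 0.3, 0], [0, 0, 0], 0]
  ]
}}

```text
t: 14.67
tool_pos: [0.5845, 0.0937, 0.0811]
tool_rot: [-0.018, 1.571, 0.018]
contact_force: [-1.5, 0.1, -0.8]
opening: 0.013
```

```bash
cat > f.py <<'E'
from h import *
w=cams.get_image('wrist');g=w['pixels'].astype(float).mean(2)
f=[]
for i in range(6): cams.get_image('wrist'); f.append(ctrl.get_obs()['contact_force'])
print('meanF',np.mean(f,0));st()
Y=[]
for c in (195,200,205,215,220,225,290,300,310,320):
    s=g[150:240,c];k=np.argmin(s[2:]-s[:-2])
    lo,hi=s[k+1:k+4].min(),s[k-6:k].mean();t=(lo+hi)/2
    j=[i for i in range(k-2,k+4) if s[i]>=t>s[i+1]]
    if j: j=j[0];Y.append(150+j+(s[j]-t)/(s[j]-s[j+1]))
print('board row',np.median(Y),np.std(Y),'y',at_z(w,[254,np.median(Y)],.051)[1])
E
python3 f.py
```

```text
meanF [ 0.3802  0.1313 -1.5584]
t 15.02 pos [0.5845 0.0937 0.0812] F [ 0.43  0.39 -1.08] q [ 0.03  0.14  1.82 -0.    1.19  0.01] op 0.013 tx [ 0.0001 -0.0002 -1.    ] tz [0.9997 0.0227 0.0001] yaw 1.3005499734745112
board row 208.49267361111112 0.09137882081999908 y 0.1147770417051016
```

>>> {"api": "step_arm", "payload": {
  "moves": [
    [[0, 0.05, 0], [0, 0, 0], 0],
    [[0, 0.1, 0], [0, 0, 0], 0],
    [[0, 0.1, 0], [0, 0, 0], 0],
    [[0, 0.1, 0], [0, 0, 0], 0],
    [[0, 0.1, 0], [0, 0, 0], 0],
    [[0, 0.1, 0], [0, 0, 0], 0],
    [[0, 0.1, 0], [0, 0, 0], 0],
    [[0, 0.1, 0], [0, 0, 0], 0],
    [[0, 0.1, 0], [0, 0, 0], 0],
    [[0, 0.1, 0], [0, 0, 0], 0]
  ]
}}

```text
t: 15.85
tool_pos: [0.5845, 0.0947, 0.0811]
tool_rot: [-0.018, 1.571, 0.018]
contact_force: [0.5, 0.9, -1.4]
opening: 0.0129
```

```bash
python3 f.py
```

```text
meanF [-0.1427  0.0068 -1.478 ]
t 16.2 pos [0.5845 0.0947 0.0811] F [-0.51 -0.17 -1.66] q [ 0.04  0.14  1.82 -0.    1.19  0.01] op 0.0128 tx [ 0.0001 -0.0002 -1.    ] tz [0.9997 0.0226 0.    ] yaw 1.2974474277303465
board row 209.53234819121445 0.2940473595500958 y 0.11508380513339522
```

>>> {"api": "step_arm", "payload": {
  "moves": [
    [[0, 0.05, 0], [0, 0, 0], 0],
    [[0, 0.1, 0], [0, 0, 0], 0],
    [[0, 0.1, 0], [0, 0, 0], 0],
    [[0, 0.1, 0], [0, 0, 0], 0],
    [[0, 0.1, 0], [0, 0, 0], 0],
    [[0, 0.1, 0], [0, 0, 0], 0],
    [[0, 0.1, 0], [0, 0, 0], 0],
    [[0, 0.1, 0], [0, 0, 0], 0],
    [[0, 0.1, 0], [0, 0, 0], 0],
    [[0, 0.1, 0], [0, 0, 0], 0]
  ]
}}

```text
t: 17.03
tool_pos: [0.5845, 0.0957, 0.0811]
tool_rot: [-0.018, 1.571, 0.018]
contact_force: [0.4, 0.2, -1.0]
opening: 0.0129
```

```bash
python3 f.py
```

```text
meanF [-0.6645  0.066  -1.572 ]
t 17.38 pos [0.5845 0.0957 0.0811] F [-0.29 -0.14 -0.82] q [ 0.04  0.14  1.82 -0.    1.19  0.01] op 0.0128 tx [ 0.0001 -0.0002 -1.    ] tz [0.9997 0.0226 0.0001] yaw 1.29692818765178
board row 211.44582621869557 0.09474671766053301 y 0.11477749788775246
```

>>> {"api": "step_arm", "payload": {
  "moves": [
    [[0, 0.05, 0], [0, 0, 0], 0],
    [[0, 0.1, 0], [0, 0, 0], 0],
    [[0, 0.1, 0], [0, 0, 0], 0],
    [[0, 0.1, 0], [0, 0, 0], 0],
    [[0, 0.1, 0], [0, 0, 0], 0],
    [[0, 0.1, 0], [0, 0, 0], 0],
    [[0, 0.1, 0], [0, 0, 0], 0],
    [[0, 0.1, 0], [0, 0, 0], 0],
    [[0, 0.1, 0], [0, 0, 0], 0],
    [[0, 0.1, 0], [0, 0, 0], 0]
  ]
}}

```text
t: 18.22
tool_pos: [0.5845, 0.0962, 0.0812]
tool_rot: [-0.019, 1.571, 0.017]
contact_force: [-0.3, -5.5, -0.8]
opening: 0.0125
```

```bash
python3 f.py
```

```text
meanF [-0.1869 -5.2645 -0.8031]
t 18.57 pos [0.5845 0.0962 0.0812] F [ 0.05 -5.23 -1.  ] q [ 0.04  0.14  1.82 -0.    1.19  0.02] op 0.0132 tx [ 0.     -0.0014 -1.    ] tz [ 0.9997  0.0227 -0.    ] yaw 1.3016551361420756
board row 211.52988636363636 0.3271264633726907 y 0.11514204341339213
```

Contact is felt: Fy is −5.3 N at TCP y = 0.0962, and the board row is unchanged within noise. I ease off to a light touch and press down.

>>> {"api": "step_arm", "payload": {
  "moves": [
    [[0, -0.01, 0], [0, 0, 0], 0],
    [[0, -0.01, 0], [0, 0, 0], 0],
    [[0.1, -0.01, 0], [0, 0, 0], 0],
    [[0.2, -0.01, 0], [0, 0, 0], 0],
    [[0.3, -0.01, 0], [0, 0, 0], 0],
    [[0.4, -0.01, 0], [0, 0, 0], 0],
    [[0.5, -0.01, 0], [0, 0, 0], 0],
    [[0.55, -0.01, 0], [0, 0, 0], 0],
    [[0.55, -0.01, 0], [0, 0, 0], 0],
    [[0.55, -0.01, 0], [0, 0, 0], 0]
  ]
}}

```text
t: 19.4
tool_pos: [0.5846, 0.0961, 0.0762]
tool_rot: [-0.019, 1.571, 0.017]
contact_force: [-3.1, -4.4, 6.3]
opening: 0.013
```

```bash
python3 f.py
```

```text
meanF [-3.4127 -4.0949  5.6606]
t 19.75 pos [0.5846 0.0961 0.0763] F [-3.6  -4.4   5.95] q [ 0.04  0.14  1.82 -0.    1.18  0.02] op 0.0129 tx [ 0.0002 -0.0014 -1.    ] tz [0.9997 0.0227 0.0002] yaw 1.3013643423225911
board row 214.57193537056548 0.2912737360402869 y 0.11504677276105761
```

>>> {"api": "step_arm", "payload": {
  "moves": [
    [[0.1, -0.02, -0.03], [0, 0, 0], 0],
    [[0.1, -0.02, -0.03], [0, 0, 0], 0],
    [[0.1, -0.02, -0.03], [0, 0, 0], 0],
    [[0.1, -0.02, -0.03], [0, 0, 0], 0],
    [[0.1, -0.02, -0.03], [0, 0, 0], 0],
    [[0.1, -0.02, -0.03], [0, 0, 0], 0],
    [[0.1, -0.02, -0.03], [0, 0, 0], 0],
    [[0.1, -0.02, -0.03], [0, 0, 0], 0],
    [[0.1, -0.02, -0.03], [0, 0, 0], 0],
    [[0.1, -0.02, -0.03], [0, 0, 0], 0]
  ]
}}

```text
t: 20.58
tool_pos: [0.5846, 0.096, 0.076]
tool_rot: [-0.019, 1.57, 0.017]
contact_force: [-3.1, -3.7, 5.9]
opening: 0.0131
```

```bash
python3 f.py; python3 -c "
from h import *
print(ctrl.get_obs()['wrist_torque'])"
```

```text
meanF [-3.2517 -3.6138  5.8037]
t 20.93 pos [0.5846 0.0961 0.076 ] F [-3.31 -2.41  6.1 ] q [ 0.04  0.14  1.82 -0.    1.18  0.02] op 0.013 tx [ 0.0006 -0.0011 -1.    ] tz [0.9997 0.0228 0.0006] yaw 1.3067734465618406
board row 214.54457189983506 0.3345271991807393 y 0.11514336174941348
[-0.7024  0.6154 -0.0109]
```

>>> {"api": "step_arm", "payload": {
  "moves": [
    [[0.1, -0.01, -0.02], [5, 0, 0], 0],
    [[0.1, -0.01, -0.02], [10, 0, 0], 0],
    [[0.1, -0.01, -0.02], [15, 0, 0], 0],
    [[0.1, -0.01, -0.02], [20, 0, 0], 0],
    [[0.1, -0.01, -0.02], [25, 0, 0], 0],
    [[0.1, -0.01, -0.02], [30, 0, 0], 0],
    [[0.1, -0.01, -0.02], [30, 0, 0], 0],
    [[0.1, -0.01, -0.02], [30, 0, 0], 0],
    [[0.1, -0.01, -0.02], [30, 0, 0], 0],
    [[0.1, -0.01, -0.02], [30, 0, 0], 0]
  ]
}}

```text
t: 21.77
tool_pos: [0.5853, 0.0963, 0.076]
tool_rot: [0.393, 1.532, -0.392]
contact_force: [-2.3, -3.7, 6.0]
opening: 0.0126
```

```bash
cat > s.py <<'E'
from h import *
f=[];t=[]
for i in range(4): cams.get_image('wrist'); o=ctrl.get_obs();f.append(o['contact_force']);t.append(o['wrist_torque'])
print('meanF',np.mean(f,0),'tq',np.mean(t,0));st()
E
python3 s.py
```

```text
meanF [-1.7358 -2.588   5.612 ] tq [-0.5442  0.3826 -0.0518]
t 21.97 pos [0.5853 0.0963 0.0761] F [-1.73 -2.66  5.83] q [ 0.04  0.14  1.82 -0.    1.18  0.54] op 0.013 tx [ 0.0027 -0.0002 -1.    ] tz [ 0.877  -0.4804  0.0025] yaw -28.712661284636052
```

>>> {"api": "step_arm", "payload": {
  "moves": [
    [[0.1, 0, 0], [5, 0, 0], 0],
    [[0.1, 0, 0], [10, 0, 0], 0],
    [[0.1, 0, 0], [15, 0, 0], 0],
    [[0.1, 0, 0], [20, 0, 0], 0],
    [[0.1, 0, 0], [25, 0, 0], 0],
    [[0.1, 0, 0], [30, 0, 0], 0],
    [[0.1, 0, 0], [33, 0, 0], 0],
    [[0.1, 0, 0], [33, 0, 0], 0],
    [[0.1, 0, 0], [33, 0, 0], 0],
    [[0.1, 0, 0], [33, 0, 0], 0]
  ]
}}

```text
t: 22.8
tool_pos: [0.5857, 0.0969, 0.0759]
tool_rot: [0.84, 1.4, -0.836]
contact_force: [-2.2, -2.4, 5.7]
opening: 0.0133
```

```bash
python3 s.py
```

```text
meanF [-2.5321 -2.6744  5.9485] tq [-0.4646  0.5881 -0.0511]
t 23.0 pos [0.5857 0.0969 0.076 ] F [-2.65 -2.21  5.63] q [0.04 0.14 1.82 0.   1.17 1.12] op 0.0123 tx [ 0.0036  0.001  -1.    ] tz [ 0.4737 -0.8807  0.0008] yaw -61.72837149965786
```

>>> {"api": "step_arm", "payload": {
  "moves": [
    [[0.1, -0.03, 0], [5, 0, 0], 0],
    [[0.1, -0.03, 0], [10, 0, 0], 0],
    [[0.1, -0.03, 0], [15, 0, 0], 0],
    [[0.1, -0.03, 0], [20, 0, 0], 0],
    [[0.1, -0.03, 0], [24, 0, 0], 0],
    [[0.1, -0.03, 0], [27, 0, 0], 0],
    [[0.1, -0.03, 0], [27, 0, 0], 0],
    [[0.1, -0.03, 0], [27, 0, 0], 0],
    [[0.1, -0.03, 0], [27, 0, 0], 0],
    [[0.1, -0.03, 0], [27, 0, 0], 0]
  ]
}}

```text
t: 23.83
tool_pos: [0.585, 0.0973, 0.0753]
tool_rot: [1.195, 1.22, -1.191]
contact_force: [-4.4, -1.8, 7.4]
opening: 0.0128
```

```bash
python3 s.py
python3 - <<'E'
from h import *
w=cams.get_image('wrist');cv2.imwrite('pics/w5.png',w['pixels']);cv2.imwrite('pics/t5.png',cams.get_image('top')['pixels'])
E
```

```text
meanF [-4.6673 -2.2016  6.2476] tq [-0.4711  1.0327 -0.0135]
t 24.03 pos [0.585  0.0973 0.0754] F [-5.09 -2.87  5.86] q [0.04 0.14 1.82 0.   1.18 1.59] op 0.0129 tx [ 0.0019  0.0021 -1.    ] tz [ 0.022  -0.9998 -0.0021] yaw -88.7366232204032
```

View pics/w5.png

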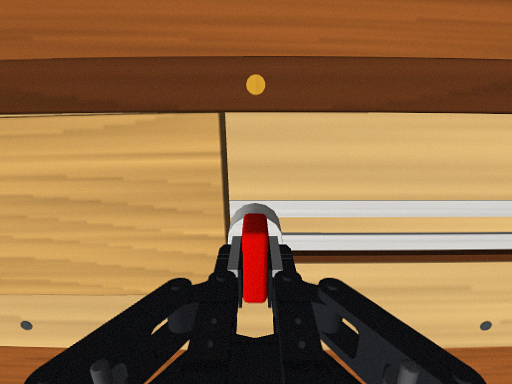

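The wrist view, now turned, shows the wing crosswise at (255,255) and the collar's left edge at column ~229, right at the board's end at column ~227. I relieve the side load and let the spring draw the stop up.

>>> {"api": "step_arm", "payload": {
  "moves": [
    [[0, -0.04, 0], [0, 0, 0], 0],
    [[-0.05, -0.04, 0], [0, 0, 0], 0],
    [[-0.1, -0.04, 0], [0, 0, 0], 0],
    [[-0.15, -0.04, 0], [0, 0, 0], 0],
    [[-0.15, -0.04, 0], [0, 0, 0], 0],
    [[-0.15, -0.04, 0], [0, 0, 0], 0],
    [[-0.15, -0.04, 0], [0, 0, 0], 0],
    [[-0.15, -0.04, 0], [0, 0, 0], 0],
    [[-0.15, -0.04, 0], [0, 0, 0], 0],
    [[-0.15, -0.04, 0], [0, 0, 0], 0]
  ]
}}

```text
t: 24.97
tool_pos: [0.5848, 0.0974, 0.077]
tool_rot: [1.196, 1.219, -1.19]
contact_force: [-1.1, -3.2, 4.0]
opening: 0.0129
```

```bash
python3 s.py
```

```text
meanF [-0.8858 -2.605   4.4214] tq [-0.5942  0.1605 -0.0208]
t 25.17 pos [0.5848 0.0974 0.077 ] F [-0.91 -1.71  3.97] q [0.04 0.14 1.82 0.   1.18 1.59] op 0.0129 tx [ 0.0025  0.0022 -1.    ] tz [ 0.0222 -0.9998 -0.0021] yaw -88.73064035380382
```

>>> {"api": "step_arm", "payload": {
  "moves": [
    [[-0.05, 0, 0], [0, 0, 0], 0],
    [[-0.1, 0, 0], [0, 0, 0], 0],
    [[-0.1, 0, 0], [0, 0, 0], 0],
    [[-0.1, 0, 0], [0, 0, 0], 0],
    [[-0.1, 0, 0], [0, 0, 0], 0],
    [[-0.1, 0, 0], [0, 0, 0], 0],
    [[-0.1, 0, 0], [0, 0, 0], 0],
    [[-0.1, 0, 0], [0, 0, 0], 0],
    [[-0.1, 0, 0], [0, 0, 0], 0],
    [[-0.1, 0, 0], [0, 0, 0], 0]
  ]
}}

```text
t: 26.0
tool_pos: [0.5847, 0.0974, 0.0779]
tool_rot: [1.196, 1.219, -1.19]
contact_force: [0.6, -2.7, 1.5]
opening: 0.0132
```

```bash
python3 s.py
```

```text
meanF [ 1.2748 -2.4848  0.9109] tq [-0.6013 -0.0857 -0.0166]
t 26.2 pos [0.5847 0.0974 0.0779] F [ 0.9  -2.35  0.74] q [0.04 0.14 1.82 0.   1.18 1.59] op 0.0132 tx [ 0.0025  0.0022 -1.    ] tz [ 0.0221 -0.9998 -0.0021] yaw -88.73485967386226
```

>>> {"api": "step_arm", "payload": {
  "moves": [
    [[-0.05, 0, 0], [0, 0, 0], 0],
    [[-0.05, 0, 0], [0, 0, 0], 0],
    [[-0.05, 0, 0], [0, 0, 0], 0.25],
    [[-0.05, 0, 0], [0, 0, 0], 0.4],
    [[-0.05, 0, 0], [0, 0, 0], 0.5],
    [[-0.05, 0, 0], [0, 0, 0], 0.5],
    [[-0.05, 0, 0], [0, 0, 0], 0.5],
    [[-0.05, 0, 0], [0, 0, 0], 0.5],
    [[-0.05, 0, 0], [0, 0, 0], 0.5],
    [[-0.05, 0, 0], [0, 0, 0], 0.5]
  ]
}}

```text
t: 27.03
tool_pos: [0.5847, 0.0974, 0.0784]
tool_rot: [1.196, 1.219, -1.19]
contact_force: [0.0, -0.7, -0.5]
opening: 0.0427
```

```bash
python3 s.py
```

```text
meanF [-0.0839 -0.0255 -0.2426] tq [ 0.0176  0.0131 -0.0194]
t 27.23 pos [0.5848 0.0974 0.0784] F [ 0.46  0.74 -0.3 ] q [0.04 0.14 1.82 0.   1.18 1.59] op 0.0425 tx [ 0.0025  0.0022 -1.    ] tz [ 0.0221 -0.9998 -0.0022] yaw -88.73456641144521
```

Released cleanly. I lift away and back off for an unobstructed look.

>>> {"api": "step_arm", "payload": {
  "moves": [
    [[-2, 0, 0], [0, 0, 0], 0.5],
    [[-4, 0, 0], [0, 0, 0], 0.5],
    [[-8, 0, 0], [0, 0, 0], 0.5],
    [[-11, -3, 0], [0, 0, 0], 0.5],
    [[-13, -6, 0], [0, 0, 0], 0.5],
    [[-13, -9, 0], [0, 0, 0], 0.5],
    [[-13, -12, 0], [0, 0, 0], 0.5],
    [[-13, -14, 0], [0, 0, 0], 0.5],
    [[-13, -14, 0], [0, 0, 0], 0.5],
    [[-13, -14, 0], [0, 0, 0], 0.5]
  ]
}}

```text
t: 28.07
tool_pos: [0.4441, 0.094, 0.2083]
tool_rot: [1.196, 1.218, -1.189]
contact_force: [0.9, 1.1, 0.5]
opening: 0.0424
```

Run:
```python
from h import *
st()
t=cams.get_image('top')['pixels'];s=cams.get_image('scene')['pixels'];w=cams.get_image('wrist')['pixels']
r=lambda a,W,H:cv2.resize(a,(W,H),interpolation=cv2.INTER_CUBIC)
cv2.imwrite('pics/fin.png',np.vstack([np.hstack([r(t[120:200,130:250],400,267),r(s[170:250,270:390],400,267)]),np.hstack([r(w,400,300),r(t,400,300)])]))
cv2.imwrite('pics/tfin.png',t)
a=cv2.imread('pics/top0.png').astype(int);d=np.abs(a-t).sum(2)
for n,b in(('dog',(340,210,366,233)),('jar',(330,122,370,160)),('boardLeft',(76,136,110,200))): print(n,(d[b[1]:b[3],b[0]:b[2]]>60).mean())
```

```text
t 28.07 pos [0.4441 0.094  0.2083] F [0.85 1.08 0.54] q [ 0.04 -0.35  2.04  0.    1.45  1.59] op 0.0424 tx [ 0.004   0.0023 -1.    ] tz [ 0.0222 -0.9998 -0.0022] yaw -88.72589742090796
dog 0.0016722408026755853
jar 0.042105263157894736
boardLeft 0.14751838235294118
```

View pics/fin.png

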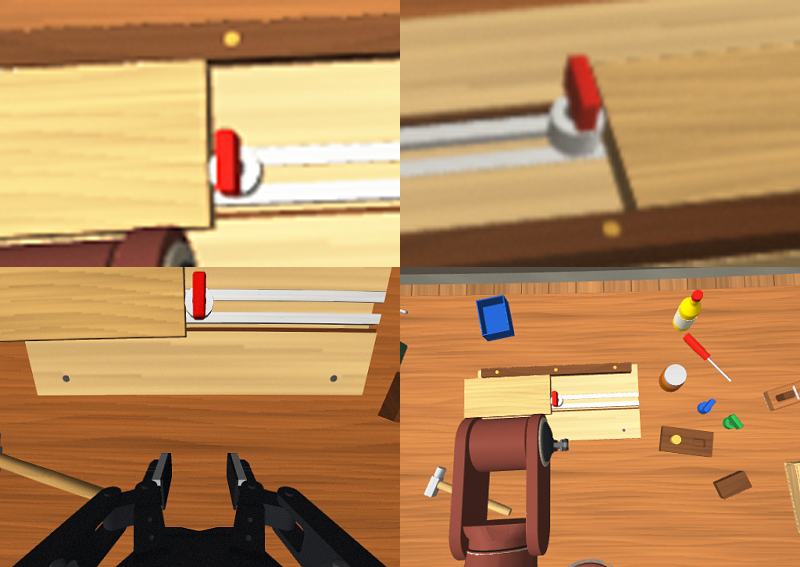

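The final view shows the stop upright with its wing crosswise to the track and its collar against the board's end; the dog and jar look in place. One numeric check follows for board shift and the jar.

Run:
```python
from h import *
a=cv2.imread('pics/top0.png');b=cv2.imread('pics/tfin.png')
f=lambda x:cv2.cvtColor(x,cv2.COLOR_BGR2GRAY).astype(np.float32)
A,B=f(a),f(b)
for n,(x0,y0,x1,y1) in dict(boardend=(180,132,206,160),boardtop=(84,136,185,150),jar=(325,118,375,165),dog=(338,208,368,236),base=(290,120,312,225)).items():
    p=A[y0:y1,x0:x1];q=B[y0:y1,x0:x1]; print(n,cv2.phaseCorrelate(p,q))
def ecol(G):
    r=[]
    for y in range(142,160):
        s=G[y,185:203];k=np.argmin(s);r.append(185+np.average(np.arange(18),weights=np.clip(s.mean()-s,0,None)**2))
    return np.median(r)
print('end col',ecol(A),ecol(B))
```

```text
boardend ((-0.4444164111054967, -0.5343767124232652), 0.8816607928570406)
boardtop ((0.016909533085467388, 0.2152163786869501), 0.9451651016871134)
jar ((-0.022422921166036502, 0.040374865007279936), 0.9783646799127261)
dog ((-0.010121463929666064, -0.0458373950903983), 1.0011794887648688)
base ((0.03496905729537403, -0.05579768733274193), 0.9900849816607841)
end col 193.0332074600459 192.17628425272363
```

```bash
python3 -c "
from station import ctrl
print(ctrl.finish_job())"
```

```text
the job is handed in; nothing more can be done
None
```

The red-winged stop is locked in the track with its collar against the free end of the board, and I handed the job in at about 28 s of the 67 s allowed.

- **Insertion:** I lifted the stop from the parking block and lowered its foot into the track mouth without any contact force. I then slid it along the track until its collar met the board.
- **Locking:** I pressed it down about 4 mm (roughly 7 N), turned it 90° clockwise with almost no torque, let the spring draw it up, and let go.
- **Final pictures:** The stop stands upright with its wing across the track and its collar at the board's end, and the robot is touching nothing. The dog and jar have not moved (shift under 0.05 px).
- **Contact with the board:** It pushed back with about 5 N at first touch, then with about 2–4 N until I let go.
- **Check that was not clean:** The top view suggests this nudged the board's end by about 0.4–0.9 px, or 1–2 mm, perhaps with a very slight turn. The wrist view before twisting showed at most about 0.4 mm, so most of the shift probably came during the twist. I left the board there because the collar was still against it.

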